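Snap the carrier platform onto the lab shaker

ROBOT

A 6-joint arm with a two-finger parallel gripper is mounted at the origin on the work surface. World frame = base frame: x ahead of the robot, y to its left, z up, the work surface at z = 0. Lengths are in m, angles in rad, forces in N, time in s.
With the tool pointing down it reaches from about 0.35 to 0.975 m from the base axis. Payload 4.9 kg.
Tool frame: the origin (TCP) lies on the centre line of the jaws, within the pads' length; the fingertips stand 8 mm ahead of it and the grasp point (between the pads) lies 11 mm behind it; z points along the fingers, y is the direction in which the jaws open and shut (so a half turn about z gives the same grasp; the last joint's range is limited). The gripper opens to 85 mm and grips with 20 to 120 N. Pads are 22 mm wide; open, the fingers measure 114 mm over their backs; the gripper's body (76 mm by 85 mm) begins 54 mm behind the grasp point. The pads swing forward as they close: fully open they stand 13 mm farther back than shut.
Start: joints at [-1.272, 0.053, 1.613, -0, 1.476, -0.119], TCP at [0.254, -0.571, 0.209] pointing down, gripper open.
Joint ranges: [-3.01, 3.01], [-1.01, 2.22], [0.06, 2.58], [-1.02, 4.17], [0.09, 2.62], [-3.14, 3.14]. Speed limits (rad/s): [2.57, 2.57, 3.14, 3.14, 3.14, 3.14].

INTERFACE

Orientations are given as a rotation vector (axis times angle).
In Python, from station import get_obs, get_image, calibration, finish_job gives the robot as it stands. The module is installed in compiled form; this text tells all that it offers.
- The arm moves only by the shell command python3 -m jog 'ROWS' [FORCE]. ROWS is JSON, a list of rows, each a list of 7 numbers: the shift along the tool's x, y, z in cm, then the turn, a rotation vector about the tool's x, y, z in rad, then the closure in counts, from 0 (fully open) to 255 (shut). In form: [[dx, dy, dz, ax, ay, az, jaw], ...]. A call has 1 to 8 rows; each row is the pose to reach, as a shift and turn from the pose measured when the call began, along the tool's axes at that moment; what a row does not reach only later rows make up. A row lasts 1/12 s, in which the tool goes at most 41.7 mm and 7.16 degrees, less where a joint would pass 70% of its speed; a pose out of reach is approached as far as the arm can. A call with a gripper value outside its range is refused whole. The fingers move at their own pace and stop on an object; FORCE is the grip in N (left out, the last holds). Time passes only in rows, so rows that repeat a pose let the fingers close. It gives the time, the measured TCP pose, the force and the opening at its end, in the units of the state.
- get_obs(): the state, without advancing time (a new reading comes with each control period).
- get_image(name): name is "scene" or "top" or "wrist"; returns the picture (480x640x3 uint8, red, green, blue); there is no depth.
- calibration(name): a dict with "vfov" (degrees; the focal length in pixels is half the picture's height over the tangent of half this angle, whatever the lens; pixels are square), "cx", "cy" (the principal point, pixels), "R" (3x3) and "t" (3): a world point X has camera coordinates R X + t. Camera axes: x right, y down, z forward; pixel columns grow to the right and rows downward; lengths in m; the calibration is good to about 2 mm. A picture is of the moment at which its call begins: read the wrist's pose just before it. calibration takes no time and is no camera call; for the wrist camera it gives the pose at the moment of the call.
- finish_job(): hands the job in, once; it reports no verdict.
The state is a dict: "t": time; "q": joint angles; "dq": joint speeds; "effort": joint torques, N m; "tool_pos": TCP position; "tool_rot": TCP orientation; "contact_force": force on the tool from outside, world axes, zero at the start; "wrist_torque": the same for the moment, N m; "opening": finger opening in m.
Only numpy, scipy, OpenCV 4.12 (cv2) and the standard library are available. Lean on these libraries where they do the work, as an engineer would, in place of code of your own. Each camera call takes 0.05 s, during which the arm holds its last target. There are 200 camera calls.

TASK

Draw the shaker's aluminium platform by its tab right out from under the low shelf and let go of it on the open bench, then take it by its middle handle, set it over the shaker's four snap studs and press it down all round until every stud has clicked through and it lies level on their shoulders. Keep the platform right way up, and leave the loose bottle, jar, dish and beaker where they stand.

Things in the scene. Friction and masses are not known exactly. Their poses are not given: they have to be found in the camera images.
- platform: The shaker's clip-on platform: an aluminium plate 180 (its x) x 130 (its y) x 6 mm, 4 holes, grey handle in the middle, grey pull tab at one short edge; about 0.42 kg. Origin: centre of its underside, z up, x away from the tab. It starts flat on the bench under the shelf, the handle covered, the tab sticking out in front. It fits the shaker either way round (half turn).
- handle (a point): Centre of the handle's grip bar, 37 mm above the plate's underside. The bar runs along the platform's x, 70 mm long, 15 mm wide (y), from 29.5 to 44.5 mm above the underside, open beneath between its two feet. Its axes are the platform's.
- tab (a point): Grip point on the pull tab, 78 mm from the platform's centre on its -x side, 37 mm above the underside. The tab is a block 18 mm (x) by 15 mm wide (y), its top 48 mm above the underside. Its axes are the platform's.
- shelf: Low white fixed shelf, open in front. Origin on the bench on its centre line, 30 mm before the roof's front edge; +x points into it, so the platform is drawn out along -x. Roof: x 30 to 175 mm, 190 mm wide, 52 to 62 mm above the bench; side walls 170 mm apart inside. A box and a dish stand on the roof from x 98 mm on, up to 84 mm above the bench. The platform starts with its origin at about x 60 mm.
- shelf_front (a point): Middle of the shelf roof's front edge, at bench level. The platform is right out when its origin is 90 mm or more before this point (-x). Axes as the shelf's.
- shaker: Orbital shaker, fixed: white base 230 (its x) x 170 (its y) mm with an aluminium deck, top of deck at 96 mm. Origin on the bench under its centre, z up. Four grey snap studs stand on the deck; laid over them, the plate first rests with its underside about 15 mm above their shoulders, then must be pressed down.
- deck (a point): Centre of the four studs' shoulders, 110 mm above the bench: where the platform's origin must come to lie. Axes as the shaker's.
- stud0 (a point): Snap stud 0: at -65 mm in x and -48 mm in y in the shaker's frame. The point: centre of its shoulder (23 mm wide, 110 mm above the bench). Above it a 14 mm post, tapering to a tip 6 mm wide at 30 mm, with two sprung barbs (on -x and +x). A push of 6 to 9 N at a stud (13 to 16 N for two, 20 to 25 N for all four at once) forces the barbs through the hole; they snap out over the plate and hold it, with 1 mm of play.
- hole0 (a point): Centre of one of the platform's holes (17 mm square) on the underside, at -65 mm in x and -48 mm in y of the platform's frame.
- stud1 (a point): Snap stud 1: at -65 mm in x and +48 mm in y in the shaker's frame. The point: centre of its shoulder (23 mm wide, 110 mm above the bench). Built like stud 0.
- hole1 (a point): Centre of one of the platform's holes (17 mm square) on the underside, at -65 mm in x and +48 mm in y of the platform's frame.
- stud2 (a point): Snap stud 2: at +65 mm in x and -48 mm in y in the shaker's frame. The point: centre of its shoulder (23 mm wide, 110 mm above the bench). Built like stud 0.
- hole2 (a point): Centre of one of the platform's holes (17 mm square) on the underside, at +65 mm in x and -48 mm in y of the platform's frame.
- stud3 (a point): Snap stud 3: at +65 mm in x and +48 mm in y in the shaker's frame. The point: centre of its shoulder (23 mm wide, 110 mm above the bench). Built like stud 0.
- hole3 (a point): Centre of one of the platform's holes (17 mm square) on the underside, at +65 mm in x and +48 mm in y of the platform's frame.
- bottle: clear reagent bottle with a red cap, 60 mm across, 125 mm tall, loose bystander; origin at the centre of its underside.
- jar: white jar with a green cap, 48 mm across, 75 mm tall, loose bystander; origin at the centre of its underside.
- dish: flat clear dish, 90 mm across, 16 mm tall, loose bystander; origin at the centre of its underside.
- beaker: glass beaker, 70 mm across, 90 mm tall, loose bystander; origin at the centre of its underside.
Not all that is in view belongs to the job. What is meant by the platform is not green, and is the smaller of those in its own colour.

How it is judged:
On the way, in this order (a step that is already met when the one before it is completed fails the run):
1. the platform has been drawn out from under the shelf and lies let go on the bench (x of platform in the frame of shelf_front below -0.085 m and height (world z) of platform below 0.006 m and linear speed of platform below 0.02 m/s and angle between platform's own z axis and vertical below 0.05 rad and contact force between the fingers and platform below 0.1 N), for 0.2 s.
2. the platform is lifted by its middle handle (height (world z) of platform above 0.05 m and distance between the grasp point and handle below 0.045 m and contact force between the fingers and platform above 0.5 N), for 0.1 s.
3. the platform sits over the four studs (horizontal distance between platform and deck below 0.006 m and angle between the x axis of platform and the x axis of shaker, either way round below 0.08 rad and angle between platform's own z axis and vertical below 0.2 rad and z of platform in the frame of deck below 0.019 m), for 0.1 s.
At the end, for the whole second after the job is handed in: The platform lies on the shaker, let go and at rest, its centre within 6 mm of the studs' centre, its x axis along the shaker's (either way round), and the underside at each of its four holes within 2.2 mm of the studs' shoulders, so that all four studs have clicked through (horizontal distance between platform and deck below 0.006 m and angle between the x axis of platform and the x axis of shaker, either way round below 0.08 rad and angle between platform's own z axis and vertical below 0.2 rad and z of hole0 in the frame of deck between -0.002 and 0.0022 m and z of hole1 in the frame of deck between -0.002 and 0.0022 m and z of hole2 in the frame of deck between -0.002 and 0.0022 m and z of hole3 in the frame of deck between -0.002 and 0.0022 m and linear speed of platform below 0.01 m/s and contact force between the fingers and platform below 0.1 N); the robot touches nothing.
It fails at once if the loose bottle, jar, dish or beaker is moved more than 30 mm or tipped over (distance of any of bottle, jar, dish, beaker from where it was at the start of the episode above 0.03 m or angle between any of bottle, jar, dish, beaker's own z axis and vertical above 0.5 rad).
It fails at once if the platform is tipped by more than about 35 degrees (angle between platform's own z axis and vertical above 0.6 rad).
It also fails if it takes over 67 s, if anything falls off the work surface, if the arm or the gripper's body presses on something with over 40 N, if the wrist force passes 120 N, or if a joint passes its speed limit or range.

## Working session

There is one attempt and no reset: what is moved stays moved. The work goes in short steps, Python scripts to look and compute and a shell command to move; the robot and the scene stay as the last step left them, time stands still between calls to the robot, and variables do not carry over. Pictures are saved under pics/ and viewed, about 8 in all and at most 12, crops included, and the job is handed in when it is done.

```bash
mkdir -p pics; cat > h.py <<'E'
import numpy as np, cv2
from station import get_obs, get_image, calibration
from scipy.spatial.transform import Rotation as Rn
def K(c):
    f=240/np.tan(np.radians(c["vfov"])/2); return f,c["cx"],c["cy"]
def proj(c,X):
    X=np.atleast_2d(X); P=X@np.array(c["R"]).T+np.array(c["t"]); f,cx,cy=K(c)
    return np.c_[f*P[:,0]/P[:,2]+cx,f*P[:,1]/P[:,2]+cy]
def back(c,uv,z):
    f,cx,cy=K(c); R=np.array(c["R"]); t=np.array(c["t"]); o=-R.T@t
    uv=np.atleast_2d(uv); d=np.c_[(uv[:,0]-cx)/f,(uv[:,1]-cy)/f,np.ones(len(uv))]@R
    return o+d*((z-o[2])/d[:,2])[:,None]
def save(im,n): cv2.imwrite(f"pics/{n}.png",im[:,:,::-1])
E
python3 - <<'E'
from h import *
for n in("top","scene"):
    im=get_image(n); save(im,n+"0"); np.save(n+"0.npy",im); c=calibration(n); print(n,c)
print(get_obs())
E
```

```text
top {'vfov': 46.82300583456095, 'cx': 324.31129191163814, 'cy': 231.960718744245, 'R': array([[ 0.05256184, -0.99860608,  0.00481245],
       [-0.97753542, -0.05243659, -0.20414433],
       [ 0.20411211,  0.00602586, -0.97892897]]), 't': array([0.16527447, 0.49527361, 1.70004841])}
scene {'vfov': 50.672635457406955, 'cx': 324.42937138335856, 'cy': 239.7684541020542, 'R': array([[-0.6164975 ,  0.78723995, -0.01356836],
       [ 0.6465269 ,  0.49631766, -0.57937186],
       [-0.44937046, -0.36595361, -0.81495039]]), 't': array([ 0.13445215, -0.34522388,  1.78698826])}
{'t': 0.1, 'q': array([-1.27203269e+00,  5.32845598e-02,  1.61415027e+00,  1.64013272e-05,
        1.47599358e+00, -1.19015722e-01]), 'dq': array([-4.53092391e-04, -8.12170427e-04, -5.16612033e-03, -7.03833804e-05,
       -5.60133788e-04,  1.43058063e-04]), 'effort': array([ 3.46714996e-04, -3.94903851e+01, -3.71363962e+01, -1.48491704e-04,
        3.89182416e-03,  1.84332106e-05]), 'tool_pos': array([ 0.25340078, -0.57067049,  0.20789372]), 'tool_rot': array([-3.07151045e+00, -6.51102274e-01,  2.33134777e-04]), 'contact_force': array([-0.25376288,  0.4176535 ,  1.3299199 ]), 'wrist_torque': array([ 0.00184011, -0.00039716, -0.0238942 ]), 'opening': 0.08520853166349049}
```

View pics/top0.png

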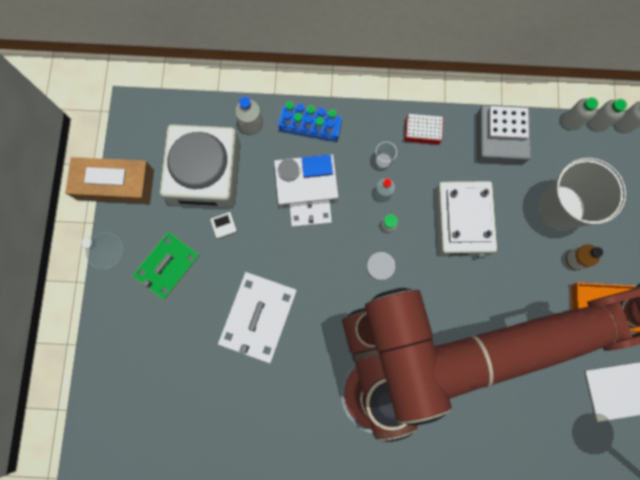

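View pics/scene0.png

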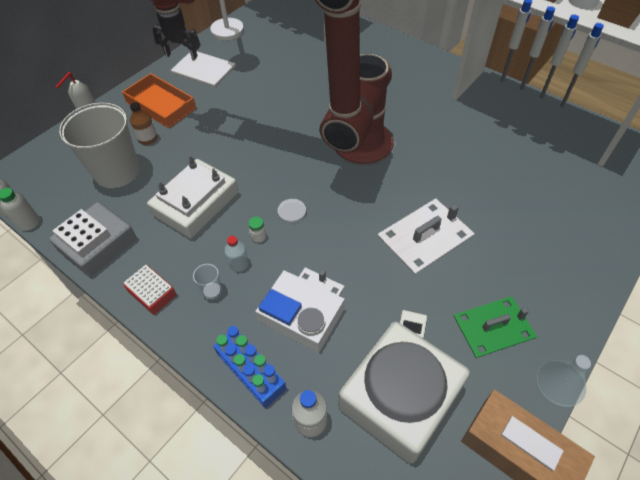

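Platform-like things: green plate (top 165,265), the large aluminium plate (257,317), and the aluminium plate under the shelf with its tab (310,213). It's not green and the smaller one, so I choose the one under the shelf. Next is a close crop of that plate and the shaker.

```bash
python3 - <<'E'
from h import *
def cr(n,u,v,w,h,s):
    return cv2.resize(np.load(n)[v:v+h,u:u+w],None,fx=s,fy=s,interpolation=cv2.INTER_CUBIC)
a=cr("top0.npy",265,145,80,90,5);b=cr("top0.npy",428,172,80,90,5)
print("scales 5; origins 265,145 / 428,172")
save(np.hstack([a,b]),"crop1")
a=cr("scene0.npy",252,255,100,100,4);b=cr("scene0.npy",145,145,100,100,4)
save(np.hstack([a,b]),"crop2")
E
```

```text
scales 5; origins 265,145 / 428,172
```

View pics/crop1.png

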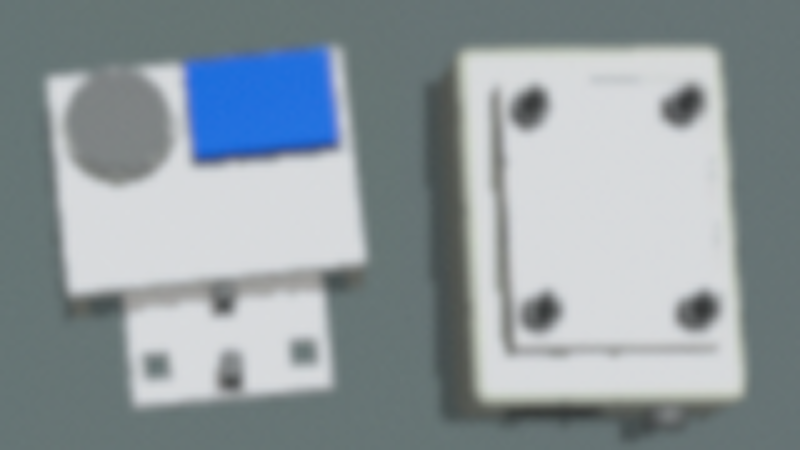

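View pics/crop2.png

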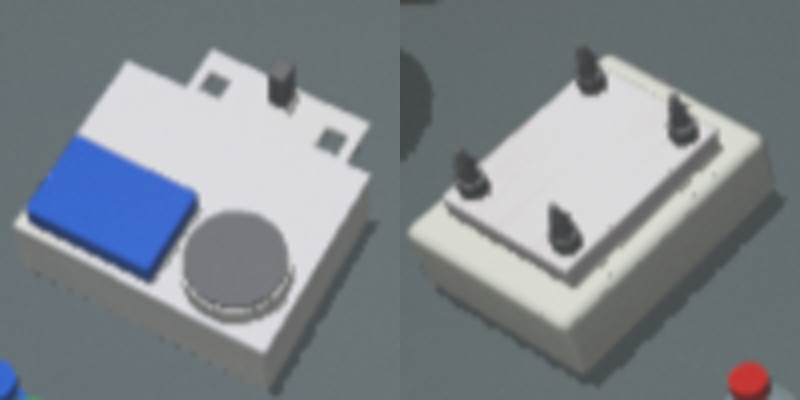

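Crop 1 shows the plate with its holes (157,366) and (303,352), front corners (133,407) and (334,387), and the tab at about (230,370). The studs on the shaker are clear. The choice is confirmed.

```bash
python3 - <<'E'
from h import *
from scipy.optimize import least_squares
T=calibration("top");S=calibration("scene")
t=lambda p,o:np.array(p)/5+o; s=lambda p,o:np.array(p)/4+o
print("cams",-np.array(T["R"]).T@T["t"],-np.array(S["R"]).T@S["t"])
def fit(obs,x0,both=True):
    def res(p,sel=None):
        c,sn=np.cos(p[2]),np.sin(p[2]);r=[]
        for cam,uv,L in obs:
            L=np.array(L,float);W=np.c_[p[0]+c*L[:,0]-sn*L[:,1],p[1]+sn*L[:,0]+c*L[:,1],L[:,2]]
            r.append((proj(cam,W)-uv).ravel())
        return np.concatenate(r)
    q=least_squares(res,x0,loss="soft_l1");print(q.x.round(4),res(q.x).round(1));return q.x
o=(265,145)
PT=(T,t([(157,366),(303,352),(133,407),(334,387)],o),[(-.065,.048,.006),(-.065,-.048,.006),(-.09,.065,.006),(-.09,-.065,.006)])
o=(252,255)
PS=(S,s([(215,85),(331,141),(212,48),(369,125),(283,68)],o),[(-.065,-.048,.006),(-.065,.048,.006),(-.09,-.065,.006),(-.09,.065,.006),(-.078,0,.048)])
print("plat");fit([PT],[.6,.2,0]);fit([PS],[.6,.2,0]);fit([PT,PS],[.6,.2,0])
o=(428-80,172)
# top corners roof fit
o2=(265,145)
RT=(T,t([(68,297),(367,264),(45,75),(342,45)],o2),[(.03,.095,.062),(.03,-.095,.062),(.175,.095,.062),(.175,-.095,.062)])
RS=(S,s([(127,62),(370,176),(14,222),(264,350)],(252,255)),[(.03,-.095,.062),(.03,.095,.062),(.175,-.095,.062),(.175,.095,.062)])
print("shelf");fit([RT],[.6,.2,0]);fit([RS],[.6,.2,0]);fit([RT,RS],[.6,.2,0])
L=[(a*.065,b*.048) for a in(1,-1) for b in(1,-1)]
# top: image order: far-left, far-right, near-left, near-right
st=[(534,96),(691,97),(547,300),(705,300)]
sb=[(525,112),(678,112),(535,318),(690,316)]
# local axes: long axis of shaker is image-vertical (130 apart) -> shaker x ~ world x
Tt=(T,t(st,o),[(a,b,.14) for a,b in L]);Tb=(T,t(sb,o),[(a,b,.112) for a,b in L])
o=(145-100,145)
it=[(465,152),(553,205),(582,48),(674,96)];ib=[(473,188),(566,243),(593,85),(684,133)]
Q=[(1,-1),(1,1),(-1,-1),(-1,1)]
St=(S,s(it,o),[(a*.065,b*.048,.14) for a,b in Q]);Sb=(S,s(ib,o),[(a*.065,b*.048,.112) for a,b in Q])
print("shaker")
for ob in([Tt],[Tb],[St],[Sb],[Tt,Tb,St,Sb]):fit(ob,[.6,-.25,0])
print(get_obs()["tool_rot"],Rn.from_rotvec(get_obs()["tool_rot"]).as_matrix().round(3))
for n,uv,z,c in[("bottle",(387,183),.125,T),("jar",(391,222),.075,T),("dish",(381,265),.016,T),("beaker",(386,150),.09,T)]:print(n,back(c,uv,z).round(3))
E
```

```text
cams [0.12845989 0.18077029 1.76453857] [1.10910567 0.71944941 1.25811808]
plat
[0.6072 0.2475 0.1538] [-0.1  0.1  0.   0.   0.2 -0.1 -0.2 -0. ]
[0.61   0.2506 0.1439] [ 0.  -0.2  0.1  0.1  0.2  0.2  0.1 -0.1 -0.5 -0. ]
[0.6087 0.2493 0.1481] [-0.7 -0.4 -0.6 -0.3 -0.5 -0.7 -0.8 -0.4 -0.1 -0.7 -0.  -0.6  0.  -0.3
 -0.  -0.8 -0.7 -0.6]
shelf
[0.5525 0.2418 0.1635] [ 0.1 -0.6 -0.2 -0.3  0.5  0.5 -0.4  0.4]
[0.5541 0.2454 0.1594] [ 0.3 -0.7  0.1 -0.4 -0.3  0.4 -0.   0.5]
[0.5533 0.2438 0.1615] [-0.5 -0.9 -0.8 -0.5 -0.   0.2 -0.8  0.2 -0.  -1.1 -0.2 -1.  -0.5 -0.1
 -0.2 -0.1]
shaker
[ 0.5542 -0.251   0.0585] [ 0.  -0.4  0.1 -0.7 -0.2  0.6  0.1  0.5]
[ 0.5508 -0.2509  0.0547] [-0.3 -0.1  0.1 -0.1 -0.2 -0.1  0.3  0.3]
[ 0.558  -0.2521  0.0615] [-1.2 -0.2  0.5  0.4 -0.  -0.5  0.3  0.2]
[ 0.5653 -0.242   0.0605] [-0.2  0.   0.1  0.2 -0.2 -0.6  0.3  0.2]
[ 0.5559 -0.2509  0.0581] [ 0.  -0.9  0.1 -1.3 -0.3  0.   0.1 -0.1 -0.3 -1.6  0.1 -1.8 -0.1 -1.7
  0.4 -1.4 -0.4 -0.5  1.2  0.1  0.8 -0.7  1.1  0.1  0.2 -3.3  0.3 -3.2
  0.1 -3.6  0.4 -2.8]
[-3.07151045e+00 -6.51102274e-01  2.33134777e-04] [[ 0.914  0.406 -0.001]
 [ 0.406 -0.914  0.002]
 [ 0.    -0.002 -1.   ]]
bottle [[0.634 0.006 0.125]]
jar [[ 0.524 -0.015  0.075]]
dish [[0.395 0.006 0.016]]
beaker [[0.755 0.009 0.09 ]]
```

```bash
cat >> h.py <<'E'
def goal(x,y,z,yaw):
    """shift (cm) and rotvec in tool axes to reach TCP x,y,z pointing down with tool x at yaw"""
    o=get_obs();R=Rn.from_rotvec(o["tool_rot"]).as_matrix()
    G=np.array([[np.cos(yaw),np.sin(yaw),0],[np.sin(yaw),-np.cos(yaw),0],[0,0,-1]])
    d=R.T@(np.array([x,y,z])-o["tool_pos"])*100
    print("t",round(o["t"],2),"pos",o["tool_pos"].round(4),"F",o["contact_force"].round(1),"op",round(o["opening"],4))
    print("GO",d.round(2),(Rn.from_matrix(R.T@G).as_rotvec()).round(3))
E
python3 -m jog '[[0,0,-5,0,0,0,0],[10,-10,-5,0,0,0,0],[58.1,-62.6,-5,0,0,0.27,0],[58.1,-62.6,-5,0,0,0.27,0],[58.1,-62.6,-5,0,0,0.27,0],[58.1,-62.6,-5,0,0,0.27,0],[58.1,-62.6,-5,0,0,0.27,0],[58.1,-62.6,-5,0,0,0.27,0]]'
python3 -c "
from h import *
goal(.531,.2375,.15,.15)"
```

```text
t: 0.77
tool_pos: [0.349, -0.2933, 0.2543]
tool_rot: [-3.131, -0.231, 0.001]
contact_force: [1.1, -0.2, 0.9]
opening: 0.0856
t 0.77 pos [ 0.349  -0.2933  0.2543] F [ 1.1 -0.2  0.9] op 0.0856
GO [ 25.79 -49.81  10.53] [-0.002  0.    -0.003]
```

```bash
python3 -m jog '[[25.8,-49.8,0,0,0,0,0],[25.8,-49.8,0,0,0,0,0],[25.8,-49.8,0,0,0,0,0],[25.8,-49.8,0,0,0,0,0],[25.8,-49.8,0,0,0,0,0],[25.8,-49.8,0,0,0,0,0],[25.8,-49.8,0,0,0,0,0],[25.8,-49.8,0,0,0,0,0]]' | head -2
python3 -m jog '[[6.5,-20,5,0,0,0,0],[12,-23,9,0,0,0,0],[12,-23,9,0,0,0,0],[12,-23,9,0,0,0,0],[12,-23,9,0,0,0,0],[12,-23,9,0,0,0,0],[12,-23,9,0,0,0,0]]' |head -2
python3 -c "
from h import *
goal(.531,.2375,.12,.15)"
```

```text
t: 1.43
tool_pos: [0.4569, 0.0222, 0.2548]
t: 2.02
tool_pos: [0.5412, 0.2704, 0.1628]
t 2.02 pos [0.5412 0.2704 0.1628] F [-0.2  0.2 -0.3] op 0.0852
GO [-1.48  3.12  4.27] [-0.002  0.003 -0.001]
```

```bash
python3 -m jog '[[-1.5,3.1,3,0,0,0,0],[-1.5,3.1,3,0,0,0,0],[-1.5,3.1,3,0,0,0,0],[-1.5,3.1,3,0,0,0,0]]' | head -2
python3 - <<'E'
from h import *
c=calibration("wrist");im=get_image("wrist");save(im,"w1")
goal(.531,.2375,.027,.15)
def W(L):
    a=.15;L=np.array(L);return np.c_[.6085+np.cos(a)*L[:,0]-np.sin(a)*L[:,1],.249+np.sin(a)*L[:,0]+np.cos(a)*L[:,1],L[:,2]]
print(proj(c,W([(-.065,.048,.006),(-.065,-.048,.006),(-.09,.065,.006),(-.09,-.065,.006),(-.069,0,.048),(-.087,0,.048)])).round())
E
```

```text
t: 2.35
tool_pos: [0.5308, 0.2374, 0.1327]
t 2.4 pos [0.5318 0.2377 0.1342] F [0.1 0.2 0.6] op 0.0855
GO [-0.07  0.04 10.72] [-0.003  0.    -0.001]
[[263. 205.]
 [371. 205.]
 [246. 232.]
 [388. 232.]
 [317. 222.]
 [317. 244.]]
```

View pics/w1.png

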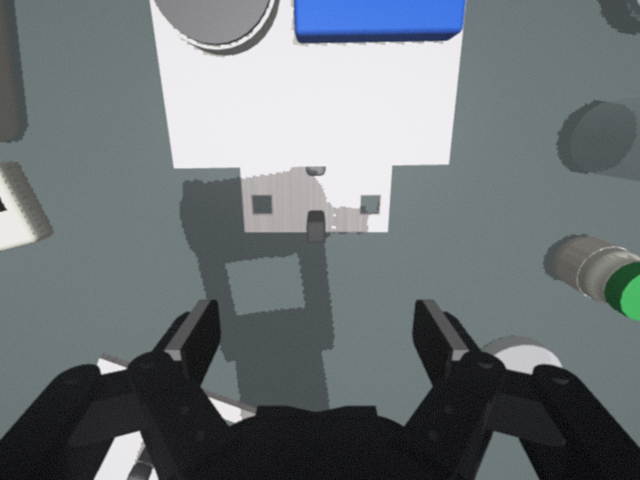

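The wrist view shows the holes at (262,204) and (370,204) and the plate edge at row 232. All are within about 1 px of the prediction, so I descend and grip the tab.

```bash
python3 -m jog '[[-0.1,0,4,0,0,0,0],[-0.1,0,7,0,0,0,0],[-0.1,0,9,0,0,0,0],[-0.1,0,10.7,0,0,0,0],[-0.1,0,10.7,0,0,0,0]]' | head -4
python3 -m jog '[[0,0,0,0,0,0,200],[0,0,0,0,0,0,255],[0,0,0,0,0,0,255],[0,0,0,0,0,0,255],[0,0,0,0,0,0,255],[0,0,0,0,0,0,255],[0,0,0,0,0,0,255],[0,0,0,0,0,0,255]]' 40
```

```text
t: 2.82
tool_pos: [0.5293, 0.2373, 0.0251]
tool_rot: [-3.131, -0.232, 0.007]
contact_force: [-0.9, -0.2, -0.2]
t: 3.48
tool_pos: [0.5299, 0.2373, 0.0258]
tool_rot: [-3.131, -0.232, 0.005]
contact_force: [-1.1, -0.6, 3.1]
opening: -0.0004
```

```bash
python3 - <<'E'
from h import *
c=calibration("wrist");save(get_image("wrist"),"w2");print(get_obs()["opening"], get_obs()["tool_pos"])
print(proj(c,[get_obs()["tool_pos"]]))
E
```

```text
0.0001613178554921498 [0.52984612 0.23736326 0.02575557]
[[316.51908967 281.06904956]]
```

View pics/w2.png

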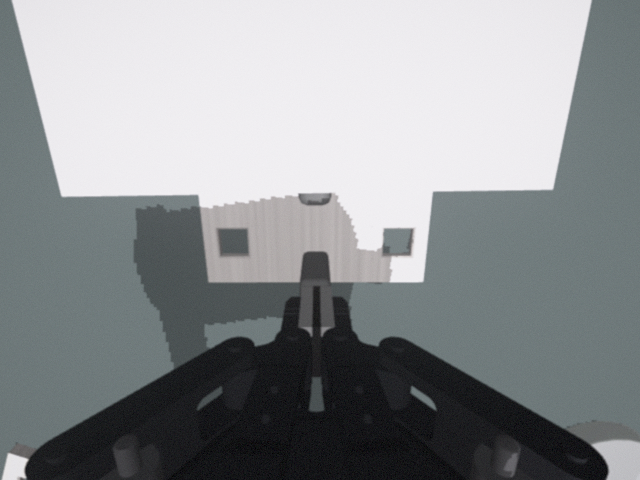

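```bash
python3 - <<'E'
from h import *
c=calibration("wrist");o=get_obs()
def W(L):
    a=.15;L=np.array(L);return np.c_[.6085+np.cos(a)*L[:,0]-np.sin(a)*L[:,1],.249+np.sin(a)*L[:,0]+np.cos(a)*L[:,1],L[:,2]]
P=W([(-.065,.048,.006),(-.065,-.048,.006),(-.09,.065,.006),(-.09,-.065,.006),(-.069,0,.048),(-.087,0,.048),(-.087,0,.006)])
print(proj(c,P).round())
R=Rn.from_rotvec(o["tool_rot"]).as_matrix()
print(R.round(3)); C=np.array(c["R"]);print("cam in tool",(R.T@(-C.T@c["t"]-o["tool_pos"])).round(4)); print((C@R).round(3))
print(R.T@(P.T-o["tool_pos"][:,None]))
p=lambda v:proj(c,[o["tool_pos"]+R@np.array(v)]).round()
for v in[(.011,0,.008),(-.011,0,.008),(.011,0,-.011),(.011,0,-.03),(.011,.01,.008)]:print(v,p(v))
im=cv2.imread("pics/w2.png")[240:390,240:400];save(cv2.resize(im,None,fx=5,fy=4,interpolation=2)[:,:,::-1],"w2c")
E
```

```text
[[235. 244.]
 [399. 244.]
 [210. 283.]
 [424. 283.]
 [317. 281.]
 [317. 315.]
 [317. 278.]]
[[ 0.989  0.147 -0.003]
 [ 0.147 -0.989  0.002]
 [-0.003 -0.003 -1.   ]]
cam in tool [ 7.790e-02 -1.000e-04 -1.649e-01]
[[ 0.001  1.     0.001]
 [-0.952  0.001 -0.308]
 [-0.308 -0.001  0.952]]
[[ 0.01447334  0.01466865 -0.01056107 -0.01029659  0.01044147 -0.00755841
  -0.00742885]
 [-0.04773141  0.04826808 -0.06468026  0.06531905  0.00016988  0.00020664
   0.00031327]
 [ 0.01983226  0.01958795  0.01995251  0.01962167 -0.02227724 -0.02222181
   0.01977785]]
(0.011, 0, 0.008) [[317. 257.]]
(-0.011, 0, 0.008) [[316. 293.]]
(0.011, 0, -0.011) [[317. 270.]]
(0.011, 0, -0.03) [[317. 288.]]
(0.011, 0.01, 0.008) [[335. 257.]]
```

View pics/w2c.png

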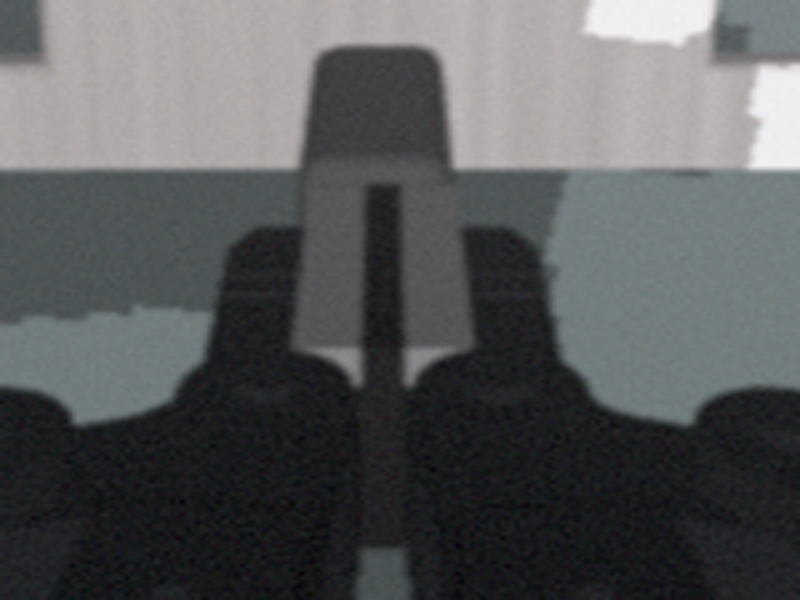

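The crop shows the tab's rear face at rows 251–279 and its top at about 280–325, with a black finger on each side. So the tab seems to be between the fingers, yet the opening reads 0. A short pull will settle it: the plate's holes should stay put in the wrist view.

```bash
cat >> h.py <<'E'
def track(ref,boxes,n="wrist",r=60):
    """template match of boxes (u,v,half) of the saved picture ref in a new picture"""
    a=cv2.imread(f"pics/{ref}.png",0);im=get_image(n);b=cv2.cvtColor(im,cv2.COLOR_RGB2GRAY)
    for u,v,h in boxes:
        t=a[v-h:v+h,u-h:u+h];y0=max(v-h-r,0);x0=max(u-h-r,0);w=b[y0:v+h+r,x0:u+h+r]
        _,m,_,l=cv2.minMaxLoc(cv2.matchTemplate(w,t,cv2.TM_CCOEFF_NORMED));print((u,v),"->",(x0+l[0]+h,y0+l[1]+h),round(m,2))
    return im
E
python3 -m jog '[[-0.5,0,0,0,0,0,255],[-1,0,0,0,0,0,255],[-1.5,0,0,0,0,0,255],[-1.5,0,0,0,0,0,255]]'
python3 -c "
from h import *
save(track('w2',[(398,241,20),(234,241,20),(200,195,15)]),'w3')"
```

```text
t: 3.87
tool_pos: [0.5134, 0.235, 0.0252]
tool_rot: [-3.131, -0.233, 0.008]
contact_force: [-0.3, -0.9, -0.2]
opening: 0.0001
(398, 241) -> (401, 213) 0.94
(234, 241) -> (232, 214) 0.92
(200, 195) -> (194, 151) 0.96
```

View pics/w3.png

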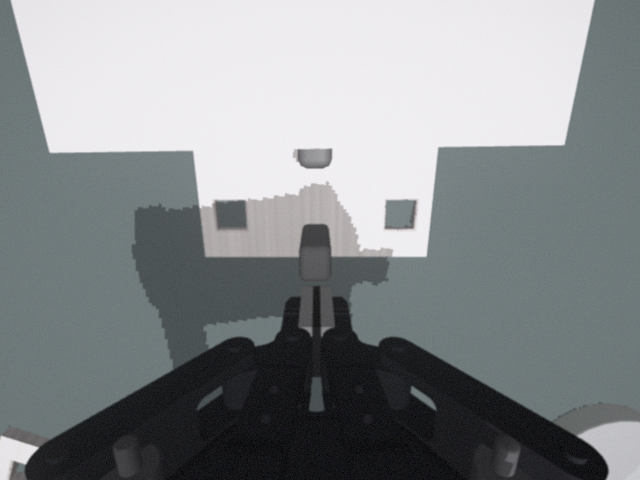

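Now it's clear: the tab (rows 225–280) lies beyond the fingers, and the closed tips show at row 287. By the calibration that is about 30 mm behind the TCP, not 8 mm ahead, so the fingers closed just above the tab. I'll reopen and go about 26 mm lower, watching the force.

```bash
python3 -m jog '[[0,0,-0.5,0,0,0,0],[0,0,-0.5,0,0,0,0],[0.8,0,-0.5,0,0,0,0],[1.6,0,-0.5,0,0,0,0],[1.6,0,0.5,0,0,0,0],[1.6,0,1.2,0,0,0,0],[1.6,0,1.2,0,0,0,0]]'
python3 -m jog '[[0,0,0.4,0,0,0,0],[0,0,0.8,0,0,0,0],[0,0,1.2,0,0,0,0],[0,0,1.2,0,0,0,0]]'
python3 -c "
from h import *
goal(.529,.2373,0,.15)"
```

```text
t: 4.5
tool_pos: [0.5278, 0.2367, 0.0103]
tool_rot: [-3.132, -0.232, 0.015]
contact_force: [-0.9, 0.8, 0.7]
opening: 0.0834
t: 4.83
tool_pos: [0.5267, 0.2365, -0.003]
tool_rot: [-3.132, -0.232, 0.018]
contact_force: [-0.0, -0.1, -0.3]
opening: 0.0854
t 4.83 pos [ 0.5267  0.2365 -0.003 ] F [-0.  -0.1 -0.3] op 0.0854
GO [ 0.23 -0.05 -0.3 ] [-0.001  0.011 -0.002]
```

```bash
python3 -m jog '[[0.25,-0.05,-0.2,0,0.01,0,100],[0.25,-0.05,-0.2,0,0.01,0,200],[0.25,-0.05,-0.2,0,0.01,0,255],[0.25,-0.05,-0.2,0,0.01,0,255],[0.25,-0.05,-0.2,0,0.01,0,255],[0.25,-0.05,-0.2,0,0.01,0,255],[0.25,-0.05,-0.2,0,0.01,0,255]]' 40
python3 -c "
from h import *
save(track('w2',[(398,241,20),(234,241,20)]),'w4')"
```

```text
t: 5.42
tool_pos: [0.5294, 0.2375, -0.0007]
tool_rot: [-3.131, -0.232, 0.001]
contact_force: [-0.2, 0.6, 0.5]
opening: 0.0143
(398, 241) -> (412, 256) 0.86
(234, 241) -> (223, 256) 0.9
```

Gripped at 14.3 mm. Now I pull out.

```bash
python3 -m jog '[[-1,0,0,0,0,0,255],[-2.5,0,0,0,0,0,255],[-4,0,0,0,0,0,255],[-5.5,0,0,0,0,0,255],[-7,0,0,0,0,0,255],[-8.5,0,0,0,0,0,255],[-10,0,0,0,0,0,255],[-10.5,0,0,0,0,0,255]]'
python3 -m jog '[[-1.5,0,0,0,0,0,255],[-3,0,0,0,0,0,255],[-3.5,0,0,0,0,0,255],[-3.5,0,0,0,0,0,255]]'
python3 -c "
from h import *
save(track('w4',[(412,256,20),(223,256,20)]),'w5')
goal(.396,.217,.15,.15)"
```

```text
t: 6.13
tool_pos: [0.4239, 0.2217, -0.0007]
tool_rot: [-3.132, -0.233, 0.001]
contact_force: [1.9, -0.4, 3.0]
opening: 0.0141
t: 6.47
tool_pos: [0.3879, 0.2163, -0.0007]
tool_rot: [-3.132, -0.234, 0.003]
contact_force: [-3.3, -0.9, 4.3]
opening: 0.0138
(412, 256) -> (412, 256) 0.99
(223, 256) -> (223, 256) 1.0
t 6.52 pos [ 0.3883  0.2163 -0.0007] F [-3.4 -0.7  3.3] op 0.0148
GO [  0.74   0.03 -15.07] [-0.001  0.002 -0.001]
```

```bash
python3 -m jog '[[0,0,0,0,0,0,150],[0,0,0,0,0,0,80],[0,0,0,0,0,0,0],[0,0,0,0,0,0,0],[0,0,0,0,0,0,0],[0,0,-4,0,0,0,0],[0,0,-8,0,0,0,0],[0,0,-12,0,0,0,0]]' | tail -2
python3 -m jog '[[3,0,-1,0,0,0,0],[6,0,-1,0,0,0,0],[6,0,-1,0,0,0,0],[6,0,-1,0,0,0,0]]' | head -2
python3 - <<'E'
from h import *
c=calibration("wrist");im=get_image("wrist");save(im,"w6")
goal(.467,.228,.01,.15)
def W(L):
    a=.148;L=np.array(L);return np.c_[.467+np.cos(a)*L[:,0]-np.sin(a)*L[:,1],.228+np.sin(a)*L[:,0]+np.cos(a)*L[:,1],L[:,2]]
L=[(sx*.065,sy*.048,.006) for sx in(1,-1) for sy in(1,-1)]+[(sx*.09,sy*.065,.006) for sx in(1,-1) for sy in(1,-1)]+[(.035,0,.0445),(-.035,0,.0445)]
print(proj(c,W(L)).round())
E
```

```text
contact_force: [0.4, 0.0, -0.2]
opening: 0.0854
t: 7.52
tool_pos: [0.448, 0.2247, 0.1295]
t 7.57 pos [0.4468 0.2246 0.1288] F [0.3 0.3 0. ] op 0.0855
GO [ 2.12 -0.03 11.87] [-0.001  0.007 -0.002]
[[257. 120.]
 [375. 120.]
 [265. 268.]
 [368. 268.]
 [234.  87.]
 [399.  87.]
 [248. 292.]
 [384. 292.]
 [316. 163.]
 [316. 252.]]
```

View pics/w6.png

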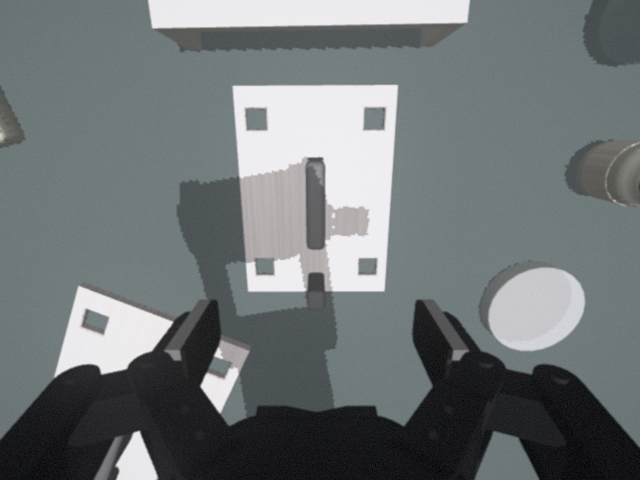

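The platform lies as predicted, with holes at (256,119), (374,119), (265,267) and (368,267) and the handle at (316,158–248). I go down onto the handle.

```bash
python3 -m jog '[[2.1,0,0,0,0,0,0],[2.1,0,4,0,0.007,0,0],[2.1,0,8,0,0.007,0,0],[2.1,0,11,0,0.007,0,0],[2.1,0,13.5,0,0.007,0,0],[2.1,0,13.5,0,0.007,0,0]]'
python3 -c "
from h import *
goal(.467,.228,-.006,.148)"
```

```text
t: 8.07
tool_pos: [0.46, 0.2256, -0.013]
tool_rot: [3.13, 0.233, -0.02]
contact_force: [-0.8, -0.2, -0.8]
opening: 0.0854
t 8.07 pos [ 0.46    0.2256 -0.013 ] F [-0.8 -0.2 -0.8] op 0.0854
GO [ 0.72 -0.13 -0.71] [0.001 0.013 0.001]
```

```bash
python3 -m jog '[[0.7,-0.15,-0.7,0,0.013,0,0],[0.7,-0.15,-0.7,0,0.013,0,100],[0.7,-0.15,-0.7,0,0.013,0,200],[0.7,-0.15,-0.7,0,0.013,0,255],[0.7,-0.15,-0.7,0,0.013,0,255],[0.7,-0.15,-0.7,0,0.013,0,255],[0.7,-0.15,-0.7,0,0.013,0,255],[0.7,-0.15,-0.7,0,0.013,0,255]]' 80
python3 -m jog '[[0,0,-1,0,0,0,255],[0,0,-3,0,0,0,255],[0,0,-6,0,0,0,255],[0,0,-9,0,0,0,255],[0,0,-9,0,0,0,255]]'
python3 -c "
from h import *
goal(.467,.228,.184,.148);im=get_image('wrist');save(im,'w7')"
```

```text
t: 8.73
tool_pos: [0.4675, 0.2284, -0.0051]
tool_rot: [3.132, 0.233, 0.002]
contact_force: [-0.7, -1.1, 4.2]
opening: 0.0139
t: 9.15
tool_pos: [0.4713, 0.2299, 0.0915]
tool_rot: [-3.131, -0.233, -0.019]
contact_force: [2.8, 0.2, -2.5]
opening: 0.0134
t 9.15 pos [0.4713 0.2299 0.0915] F [ 2.8  0.2 -2.5] op 0.0134
GO [-0.34  0.12 -9.26] [-0.001 -0.012  0.001]
```

```bash
python3 -m jog '[[-0.3,0.1,-3,0,-0.01,0,255],[-0.3,0.1,-6,0,-0.01,0,255],[-0.3,0.1,-9.3,0,-0.01,0,255],[-0.3,1.1,-9.3,0,-0.01,0,255],[-0.3,3.6,-9.3,0,-0.01,0,255],[-0.3,6.6,-9.3,0,-0.01,0,255],[-0.3,9.6,-9.3,0,-0.01,0,255],[-0.3,12.6,-9.3,0,-0.01,0,255]]'
python3 -m jog '[[0.3,3,0,0,0,0.03,255],[0.6,6,0,0,0,0.06,255],[1,9,0,0,0,0.09,255],[1.3,12,0,0,0,0.09,255],[1.6,15,0,0,0,0.09,255],[1.6,18,0,0,0,0.09,255],[1.6,21,0,0,0,0.09,255],[1.6,24,0,0,0,0.09,255]]'
python3 -c "
from h import *
goal(.554,-.251,.184,.058);"
```

```text
t: 9.87
tool_pos: [0.4831, 0.1027, 0.1783]
tool_rot: [3.133, 0.234, -0.009]
contact_force: [-0.1, 0.3, -4.3]
opening: 0.0142
t: 10.53
tool_pos: [0.5329, -0.1335, 0.1745]
tool_rot: [-3.139, -0.093, 0.016]
contact_force: [-0.2, 1.2, -3.3]
opening: 0.0136
t 10.53 pos [ 0.5329 -0.1335  0.1745] F [-0.2  1.2 -3.3] op 0.0136
GO [ 1.4  11.85 -0.99] [-0.002  0.01   0.001]
```

```bash
python3 -m jog '[[0.3,3,-1,0,0,0,255],[0.6,6,-1,0,0.01,0,255],[1,9,-1,0,0.01,0,255],[1.4,11,-1,0,0.01,0,255],[1.4,11.9,-1,0,0.01,0,255],[1.4,11.9,-1,0,0.01,0,255],[1.4,11.9,-1,0,0.01,0,255]]'
python3 - <<'E'
from h import *
goal(.554,-.251,.184,.058);c=calibration("wrist");im=get_image('wrist');save(im,'w8')
o=get_obs()
def W(p,a,L):
    L=np.array(L);return np.c_[p[0]+np.cos(a)*L[:,0]-np.sin(a)*L[:,1],p[1]+np.sin(a)*L[:,0]+np.cos(a)*L[:,1],L[:,2]]
q=[(1,1),(1,-1),(-1,1),(-1,-1)]
z=o["tool_pos"][2]+.006
print("holes",proj(c,W(o["tool_pos"],.058,[(a*.065,b*.048,z+.006) for a,b in q])).round())
for h in(.14,.11):print("studs",h,proj(c,W((.554,-.251),.058,[(a*.065,b*.048,h) for a,b in q])).round())
E
```

```text
t: 11.12
tool_pos: [0.5529, -0.2507, 0.1817]
tool_rot: [-3.136, -0.092, 0.006]
contact_force: [0.1, -0.1, -4.1]
opening: 0.0136
t 11.12 pos [ 0.5529 -0.2507  0.1817] F [ 0.1 -0.1 -4.1] op 0.0136
GO [ 0.11  0.03 -0.23] [-0.005  0.004  0.   ]
holes [[207. 159.]
 [424. 160.]
 [230. 394.]
 [400. 395.]]
studs 0.14 [[237. 150.]
 [398. 150.]
 [250. 336.]
 [384. 337.]]
studs 0.11 [[247. 147.]
 [388. 147.]
 [257. 314.]
 [377. 315.]]
```

View pics/w8.png

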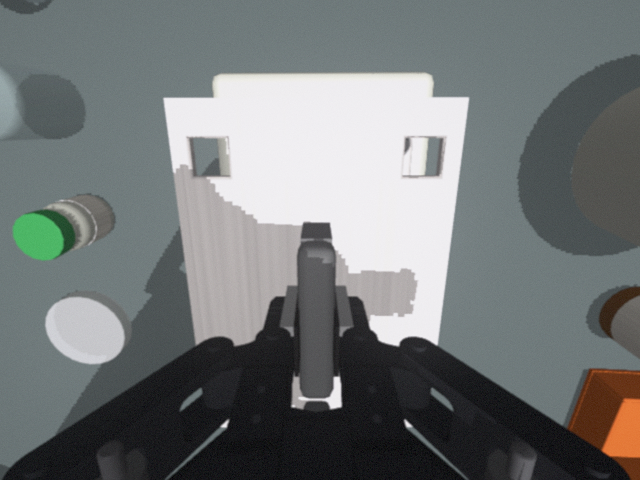

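The plate in hand is centred on the TCP to about 1 mm, with holes at (209,157) and (424,157) against the predicted (207,159) and (424,160). The studs are hidden under it, so I back off 18 cm to sight them with the wrist camera.

```bash
python3 -m jog '[[-2,0,-0.5,0,0,0,255],[-5,0,-0.5,0,0,0,255],[-8,0,-0.5,0,0,0,255],[-11,0,-0.5,0,0,0,255],[-14,0,-0.5,0,0,0,255],[-17,0,-0.5,0,0,0,255],[-18,0,-0.5,0,0,0,255],[-18,0,-0.5,0,0,0,255]]'
python3 -m jog '[[0,0,0,0,0,0,255],[0,0,0,0,0,0,255]]' | head -2
python3 - <<'E'
from h import *
import json
c=calibration("wrist");im=get_image('wrist');save(im,'w9');o=get_obs()
json.dump({k:np.array(v).tolist() for k,v in c.items()},open("w9.json","w"));print(o["tool_pos"],o["tool_rot"])
q=[(1,1),(1,-1),(-1,1),(-1,-1)];a=.06
p=proj(c,[(.556+np.cos(a)*x*.065-np.sin(a)*y*.048,-.2515+np.sin(a)*x*.065+np.cos(a)*y*.048,h) for h in(.14,.11) for x,y in q]);print(p.round())
lo=p.min(0).astype(int)-30;hi=p.max(0).astype(int)+30;lo=lo.clip(0);print(lo,hi)
cr=im[lo[1]:hi[1],lo[0]:hi[0]];s=min(800/cr.shape[1],600/cr.shape[0]);print("scale",s);save(cv2.resize(cr,None,fx=s,fy=s,interpolation=2),"w9c")
E
```

```text
t: 11.83
tool_pos: [0.372, -0.2598, 0.1874]
tool_rot: [-3.136, -0.092, 0.004]
contact_force: [0.2, -0.4, -3.5]
opening: 0.014
t: 12.0
tool_pos: [0.3727, -0.2591, 0.1875]
[ 0.37289094 -0.25930223  0.187442  ] [-3.13601663 -0.09423583  0.00354955]
[[ 218. -272.]
 [ 433. -273.]
 [ 238.   54.]
 [ 408.   54.]
 [ 234. -208.]
 [ 415. -209.]
 [ 249.   64.]
 [ 396.   64.]]
[187   0] [463  94]
scale 2.898550724637681
```

View pics/w9c.png

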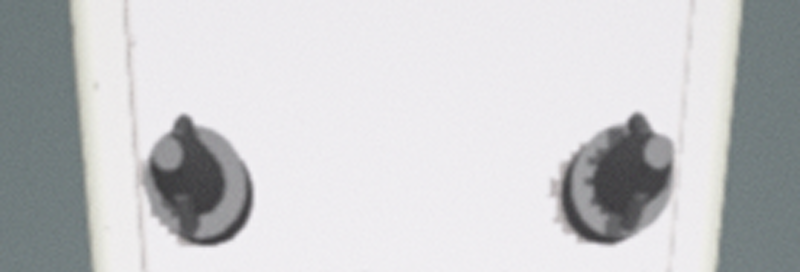

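```bash
python3 - <<'E'
from h import *
import json
c=json.load(open("w9.json"));s=2.89855
for n,p,z in(("tip",[(168,153),(657,152)],.14),("sh",[(200,180),(624,180)],.11)):
    X=back(c,np.array(p)/s+(187,0),z)[:,:2];d=X[0]-X[1];yaw=np.arctan2(-d[0],d[1])
    m=X.mean(0);print(n,X.round(4),"sep",np.linalg.norm(d).round(4),"yaw",yaw.round(4),"centre",(m+.065*np.array([np.cos(.058),np.sin(.058)])).round(4))
    
goal(.555,-.251,.184,.058)
E
```

```text
tip [[ 0.4892 -0.2113]
 [ 0.4951 -0.3064]] sep 0.0953 yaw 0.0618 centre [ 0.557  -0.2551]
sh [[ 0.4896 -0.2122]
 [ 0.4953 -0.3072]] sep 0.0951 yaw 0.0601 centre [ 0.5574 -0.2559]
t 12.05 pos [ 0.3729 -0.2593  0.1874] F [-0.  -0.3 -3.7] op 0.0135
GO [18.23  0.27  0.3 ] [-0.004  0.002  0.002]
```

The studs' centre comes out at (0.557, -0.2555) with yaw 0.060, and tips and shoulders agree within 1 mm. I move over it.

```bash
python3 -m jog '[[3,0.2,0.3,0,0,0,255],[6,0.4,0.3,0,0,0,255],[9,0.5,0.3,0,0,0,255],[12,0.6,0.3,0,0,0,255],[15,0.7,0.3,0,0,0,255],[17.5,0.7,0.3,0,0,0,255],[18.3,0.7,0.3,0,0,0,255],[18.3,0.7,0.3,0,0,0,255]]' 120
python3 -m jog '[[0,0,0,0,0,0,255],[0,0,0,0,0,0,255]]' |head -2
python3 -c "
from h import *
goal(.556,-.255,.130,.060)"
```

```text
t: 12.72
tool_pos: [0.5582, -0.2544, 0.1831]
tool_rot: [-3.135, -0.099, 0.005]
contact_force: [-0.8, -0.1, -3.6]
opening: 0.0131
t: 12.88
tool_pos: [0.5579, -0.2539, 0.1825]
t 12.88 pos [ 0.5579 -0.2539  0.1825] F [-0.1 -0.1 -4.1] op 0.013
GO [-0.18  0.12  5.25] [-0.006  0.004  0.003]
```

```bash
python3 -m jog '[[-0.2,0.1,1,-0.006,0.004,0.003,255],[-0.2,0.1,2.5,-0.006,0.004,0.003,255],[-0.2,0.1,4,-0.006,0.004,0.003,255],[-0.2,0.1,5,-0.006,0.004,0.003,255],[-0.2,0.1,5.2,-0.006,0.004,0.003,255],[-0.2,0.1,5.2,-0.006,0.004,0.003,255]]'
python3 -c "
from h import *
goal(.556,-.255,.118,.060)"
```

```text
t: 13.38
tool_pos: [0.5545, -0.2545, 0.1291]
tool_rot: [-3.139, -0.094, 0.003]
contact_force: [-0.3, 0.3, -3.3]
opening: 0.0129
t 13.38 pos [ 0.5545 -0.2545  0.1291] F [-0.3  0.3 -3.3] op 0.0129
GO [0.15 0.06 1.1 ] [-0.001  0.002 -0.   ]
```

```bash
python3 -m jog '[[0.15,0.05,0,0,0,0,255],[0.15,0.05,0.4,0,0,0,255],[0.15,0.05,0.8,0,0,0,255],[0.15,0.05,1.1,0,0,0,255],[0.15,0.05,1.1,0,0,0,255]]'
python3 -c "
from h import *
goal(.556,-.255,.104,.060)"
```

```text
t: 13.8
tool_pos: [0.5563, -0.2551, 0.1185]
tool_rot: [-3.14, -0.094, 0.002]
contact_force: [-0.8, 0.6, -1.5]
opening: 0.013
t 13.8 pos [ 0.5563 -0.2551  0.1185] F [-0.8  0.6 -1.5] op 0.013
GO [-0.03 -0.01  1.45] [-0.001  0.001 -0.   ]
```

Contact has just begun at the barbs (platform about 124 mm, force changed by 2 N). Now I press down in steps.

```bash
for i in 1 2; do python3 -m jog '[[0,0,0.2,0,0,0,255],[0,0,0.4,0,0,0,255],[0,0,0.4,0,0,0,255]]' | sed -n '1,4p'; done
```

```text
t: 14.05
tool_pos: [0.5568, -0.2559, 0.1174]
tool_rot: [3.139, 0.094, -0.001]
contact_force: [-5.8, 0.4, 6.9]
t: 14.3
tool_pos: [0.5571, -0.2566, 0.1168]
tool_rot: [3.137, 0.095, -0.0]
contact_force: [-6.8, 1.5, 9.7]
```

```bash
python3 -m jog '[[0,0,0.3,0,0,0,255],[0,0,0.5,0,0,0,255],[0,0,0.5,0,0,0,255]]'; python3 -c "
from h import *
goal(.556,-.255,.104,.060)"
```

```text
t: 14.55
tool_pos: [0.5575, -0.2569, 0.1162]
tool_rot: [3.137, 0.095, 0.0]
contact_force: [-9.3, 4.7, 14.5]
opening: 0.0132
t 14.55 pos [ 0.5575 -0.2569  0.1162] F [-9.3  4.7 14.5] op 0.0132
GO [-0.14 -0.21  1.22] [0.004 0.    0.001]
```

```bash
python3 -m jog '[[-0.25,-0.25,0,0.004,0,0,255],[-0.25,-0.25,0.4,0.004,0,0,255],[-0.25,-0.25,0.8,0.004,0,0,255],[-0.25,-0.25,0.8,0.004,0,0,255]]'; python3 -c "
from h import *
goal(.556,-.255,.104,.060);print(get_obs()['wrist_torque'])"
```

```text
t: 14.88
tool_pos: [0.5574, -0.2565, 0.1139]
tool_rot: [3.136, 0.095, 0.009]
contact_force: [-2.6, 0.1, 9.1]
opening: 0.0131
t 14.88 pos [ 0.5574 -0.2565  0.1139] F [-2.6  0.1  9.1] op 0.0131
GO [-0.14 -0.16  0.99] [ 0.005 -0.006  0.001]
[0.02751582 0.51362809 0.01482016]
```

```bash
python3 -m jog '[[-0.1,-0.1,0.4,0.004,-0.006,0,255],[-0.1,-0.1,0.8,0.004,-0.006,0,255],[-0.1,-0.1,1,0.004,-0.006,0,255],[-0.1,-0.1,1,0.004,-0.006,0,255]]'; python3 -m jog '[[0,0,0.5,0,0,0,255],[0,0,0.8,0,0,0,255],[0,0,0.8,0,0,0,255]]'; python3 -c "
from h import *
goal(.556,-.255,.104,.060);print(get_obs()['wrist_torque'])"
```

```text
t: 15.22
tool_pos: [0.5567, -0.256, 0.105]
tool_rot: [3.139, 0.095, 0.0]
contact_force: [-3.3, 0.7, 6.7]
opening: 0.0132
t: 15.47
tool_pos: [0.5578, -0.2566, 0.1048]
tool_rot: [3.138, 0.096, 0.002]
contact_force: [-17.2, 8.2, 33.6]
opening: 0.0131
t 15.47 pos [ 0.5578 -0.2566  0.1048] F [-17.2   8.2  33.6] op 0.0131
GO [-0.17 -0.17  0.08] [ 0.002 -0.001  0.001]
[ 1.39877164  2.61930295 -0.02552688]
```

It has come to the hard stop, with TCP 104.8 mm putting the underside at about 110 mm, 34 N, and the tool level. I relax, release and look.

```bash
python3 -m jog '[[0,0,-0.1,0,0,0,255],[0,0,-0.1,0,0,0,150],[0,0,-0.1,0,0,0,0],[0,0,-0.1,0,0,0,0],[0,0,-0.1,0,0,0,0],[0,0,-0.1,0,0,0,0],[0,0,-0.1,0,0,0,0]]'
python3 -m jog '[[0,0,-3,0,0,0,0],[0,0,-6,0,0,0,0],[0,0,-9,0,0,0,0],[0,0,-12,0,0,0,0],[-1,0,-14,0,0,0,0],[-2,0,-14,0,0,0,0],[-2,0,-14,0,0,0,0],[-2,0,-14,0,0,0,0]]'
python3 - <<'E'
from h import *
import json
c=calibration("wrist");im=get_image('wrist');save(im,'w10')
json.dump({k:np.array(v).tolist() for k,v in c.items()},open("w10.json","w"))
a=.06
def W(L):return np.array([(.557+np.cos(a)*x-np.sin(a)*y,-.2555+np.sin(a)*x+np.cos(a)*y,z) for x,y,z in L])
q=[(1,1),(1,-1),(-1,1),(-1,-1)]
for z in(.116,.120,.131):print(z,proj(c,W([(x*.09,y*.065,z) for x,y in q])).round(1).tolist(),proj(c,W([(x*.065,y*.048,z) for x,y in q])).round(1).tolist())
print(get_obs()["tool_pos"],get_obs()["tool_rot"])
p=proj(c,W([(x*.065,y*.048,.125) for x,y in q])).astype(int)
t=[cv2.resize(im[max(v-25,0):v+25,u-33:u+33],(400,300),interpolation=2) for u,v in p];print(p)
save(np.vstack([np.hstack(t[:2]),np.hstack(t[2:])]),"w10c")
E
```

```text
t: 16.05
tool_pos: [0.5579, -0.2566, 0.1057]
tool_rot: [3.138, 0.096, 0.002]
contact_force: [0.7, 0.4, -0.3]
opening: 0.0836
t: 16.72
tool_pos: [0.5371, -0.2573, 0.2443]
tool_rot: [3.139, 0.095, 0.0]
contact_force: [0.3, 0.4, -0.5]
opening: 0.0857
0.116 [[234.8, 87.5], [396.4, 87.8], [248.4, 289.8], [382.5, 289.9]] [[257.6, 120.5], [373.6, 120.7], [264.8, 265.9], [366.2, 266.1]]
0.12 [[233.7, 86.9], [397.6, 87.2], [247.6, 291.7], [383.3, 291.8]] [[256.8, 120.4], [374.4, 120.5], [264.2, 267.6], [366.8, 267.7]]
0.131 [[230.3, 85.2], [400.9, 85.5], [245.3, 297.1], [385.5, 297.3]] [[254.4, 120.0], [376.8, 120.2], [262.4, 272.4], [368.5, 272.5]]
[ 0.53699128 -0.25711645  0.24350848] [ 3.13955613e+00  9.51207164e-02 -1.35296102e-03]
[[255 120]
 [375 120]
 [263 269]
 [367 269]]
```

View pics/w10c.png

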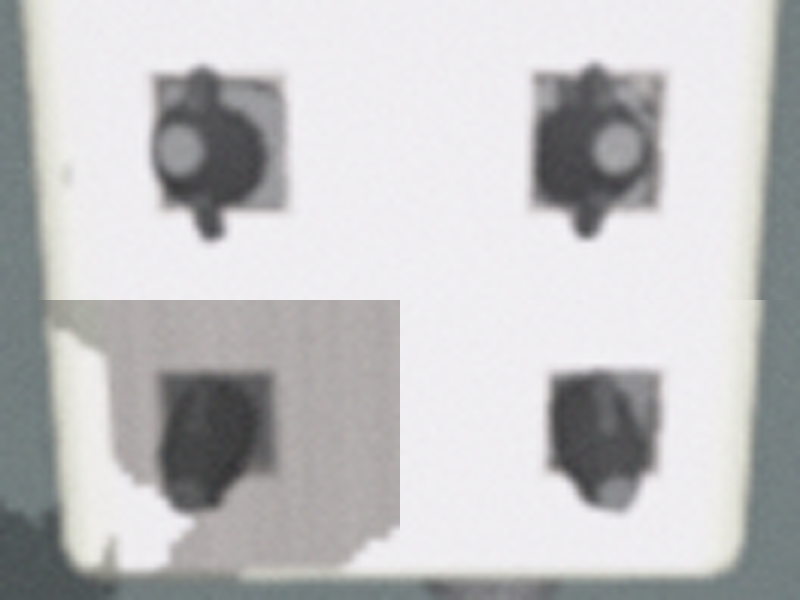

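All four posts stand in their holes, and the two far studs visibly have their barbs out over the plate. Hole spacings fit a plate top of about 116–118 mm. The barbs of the near pair are hard to see, so for certainty I press the tab side with shut fingers.

```bash
python3 -m jog '[[-3,0,0,0,0,0,255],[-5.8,-0.1,2,0,0,0,255],[-5.8,-0.1,5,0,0,0,255],[-5.8,-0.1,8,0,0,0,255],[-5.8,-0.1,10,0,0,0,255],[-5.8,-0.1,10.3,0,0,0,255],[-5.8,-0.1,10.3,0,0,0,255]]' 40
python3 -c "
from h import *
goal(.479,-.26,.125,.060)"
```

```text
t: 17.35
tool_pos: [0.4759, -0.2582, 0.1355]
tool_rot: [-3.136, -0.095, 0.015]
contact_force: [-2.6, -2.4, -18.3]
opening: 0.012
t 17.35 pos [ 0.4759 -0.2582  0.1355] F [ -2.6  -2.4 -18.3] op 0.012
GO [0.31 0.2  1.05] [-0.005  0.009  0.   ]
```

The fingers closed on the tab and are pulling up at 18 N, and the studs hold it. I push down a little, then release and rise.

```bash
python3 -m jog '[[0,0,0.2,0,0,0,255],[0,0,0.4,0,0,0,255],[0,0,0.4,0,0,0,255]]'
python3 -m jog '[[0,0,0,0,0,0,100],[0,0,0,0,0,0,0],[0,0,0,0,0,0,0],[0,0,0,0,0,0,0],[0,0,0,0,0,0,0],[0,0,0,0,0,0,0]]'
python3 -c "
from h import *
goal(.537,-.257,.2435,.060)"
```

```text
t: 17.6
tool_pos: [0.4756, -0.2586, 0.1333]
tool_rot: [-3.136, -0.095, 0.017]
contact_force: [-6.6, -0.7, 2.0]
opening: 0.0123
t: 18.1
tool_pos: [0.4758, -0.2586, 0.1336]
tool_rot: [-3.136, -0.095, 0.017]
contact_force: [0.0, -0.1, 0.2]
opening: 0.0828
t 18.1 pos [ 0.4758 -0.2586  0.1336] F [ 0.  -0.1  0.2] op 0.0828
GO [  6.     0.17 -11.06] [-0.004  0.01   0.001]
```

```bash
python3 -m jog '[[0,0,-3,0,0,0,0],[0.3,0.1,-5,0,0.01,0,0],[0.3,0.1,-5,0,0.01,0,255],[0.3,0.1,-5,0,0.01,0,255],[0.3,0.1,-5,0,0.01,0,255],[0.3,0.1,-5,0,0.01,0,255],[0.3,0.1,-5,0,0.01,0,255],[0.3,0.1,-5,0,0.01,0,255]]' |tail -1
python3 -m jog '[[0,0,1.5,0,0,0,255],[0,0,2.5,0,0,0,255],[0,0,3.2,0,0,0,255],[0,0,3.6,0,0,0,255],[0,0,3.6,0,0,0,255]]'
python3 -m jog '[[0,0,0.3,0,0,0,255],[0,0,0.6,0,0,0,255],[0,0,0.6,0,0,0,255]]'
```

```text
opening: 0.0123
t: 19.18
tool_pos: [0.478, -0.2583, 0.1445]
tool_rot: [-3.133, -0.095, 0.007]
contact_force: [0.9, -0.6, -0.7]
opening: 0.0001
t: 19.43
tool_pos: [0.4778, -0.2582, 0.1381]
tool_rot: [-3.133, -0.095, 0.008]
contact_force: [-1.1, 0.2, 0.3]
opening: -0.0002
```

```bash
python3 -m jog '[[0,0,0.4,0,0,0,255],[0,0,0.8,0,0,0,255],[0,0,1,0,0,0,255],[0,0,1,0,0,0,255]]'
python3 -m jog '[[0,0,0.3,0,0,0,255],[0,0,0.6,0,0,0,255],[0,0,0.6,0,0,0,255]]'
```

```text
t: 19.77
tool_pos: [0.4785, -0.2588, 0.1355]
tool_rot: [-3.134, -0.096, 0.007]
contact_force: [-14.1, 9.1, 29.8]
opening: -0.0001
t: 20.02
tool_pos: [0.4803, -0.2601, 0.1356]
tool_rot: [-3.137, -0.096, 0.001]
contact_force: [-7.4, 3.8, 23.0]
opening: 0.0
```

```bash
python3 -m jog '[[0,0,-2,0,0,0,255],[0,0,-5,0,0,0,255],[3,0,-8,0,0,0,0],[5.7,-0.2,-10.9,-0.004,0,0,0],[5.7,-0.2,-10.9,-0.004,0,0,0],[5.7,-0.2,-10.9,-0.004,0,0,0],[5.7,-0.2,-10.9,-0.004,0,0,0]]'
python3 - <<'E'
from h import *
goal(.537,-.2571,.2435,.0606)
im=track("w10",[(258,118,16),(374,118,16),(266,264,14),(368,264,14)],r=25);save(im,"w11")
c=calibration("wrist");print(c["t"]);import json;d=json.load(open("w10.json"))
for x in(c,d):print(proj(x,[(.62,-.2,.116),(.625,-.3,.116),(.49,-.21,.116),(.496,-.307,.116)]).round(1).tolist())
E
```

```text
t: 20.6
tool_pos: [0.5368, -0.2547, 0.2434]
tool_rot: [3.139, 0.097, -0.003]
contact_force: [-0.9, 0.6, -0.4]
opening: 0.0606
t 20.6 pos [ 0.5368 -0.2547  0.2434] F [-0.9  0.6 -0.4] op 0.0606
GO [ 0.    0.24 -0.01] [0.001 0.002 0.001]
(258, 118) -> (261, 117) 0.99
(374, 118) -> (377, 118) 0.97
(266, 264) -> (267, 264) 0.96
(368, 264) -> (369, 265) 0.94
[-0.2869547   0.4416574   0.57297687]
[[256.5, 117.4], [378.6, 119.0], [266.1, 264.6], [369.5, 264.7]]
[[253.1, 118.9], [374.2, 120.4], [263.2, 265.1], [366.0, 265.1]]
```

```bash
python3 -m jog '[[0,0,0,0,0,0,0],[0,0,0,0,0,0,0],[0,0,0,0,0,0,0],[0,0,0,0,0,0,0]]'; python3 -c "
from station import finish_job; print(finish_job())"
```

```text
t: 20.98
tool_pos: [0.5356, -0.2545, 0.2418]
tool_rot: [-3.139, -0.096, 0.006]
contact_force: [-0.1, 0.0, 0.4]
opening: 0.0853
the job is handed in; nothing more can be done
None
```

The job is handed in at about 21 s of simulated time, with the platform drawn out, set over the four studs and pressed down. No verdict was reported. I never went near the bottle, jar, dish or beaker, but I took no final picture of them.

**What I did:**
- I pulled the platform out by its tab about 14 cm and let go of it on the bench. I then lifted it by the handle and lowered it over the studs, whose position I had re-measured with the wrist camera.
- I pressed it down to a hard stop at 34 N, with the underside at about 110 mm and the tool level.
- I then pressed the tab side with shut fingers at up to 30 N, and it gave no further.

**Last checks:**
- All four posts stand in their holes. Hole spacing fits a plate top at 116–118 mm, good to about 2 mm, and the centre is within about 2 mm.
- The barbs are visibly out over the plate on the two far studs. They could not be made out on the near pair. There I rely on the hard stop, and on the plate holding when pulled up at 18 N.

**What went wrong or disagreed:**
- The first tab grasp closed above the tab. The fingertips sit about 22–30 mm behind the stated TCP, where the description puts them 8 mm ahead. I corrected for this from then on.
- On the first try at pressing the tab, the fingers closed round it and briefly pulled it up; I released it.
- The final picture comparison showed the near holes 2–3 px off the expected shift, which I put down to matching error.

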